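# Fold out the trivet beside the hob

### The job

The hot pressure cooker needs a wide landing place: fold out the wooden trivet by turning its half-raised slatted leaf right over the spine until it lies flat on the counter on the other side. The rubber pot grip lies where the leaf must come down, so first push it along the counter clear of that spot. Use the fingertips to push, pick nothing up, leave the trivet's other half standing where it is, and do not disturb the cooker, the jar or the measuring spoons.

Things in the scene. Friction and masses are not known exactly. Their poses are not given: they have to be found in the camera images.
- trivet: Folding trivet of pale wood, loose. This is its lower half (1 kg): wooden frame round a grey stone tile, 200 mm along the spine (x), 170 mm across (y), 28 mm high. Origin: on the counter under the middle of the spine; z up. The lower half covers y = -170 to 0 mm; +y is the free side, where the opened leaf will cover y = 0 to 170 mm, x = -100 to 100 mm.
- trivet_hinge (a point): Middle of the hinge axis (spine), 28 mm above the counter at the trivet's y = 0; the axis runs along the trivet's x.
- trivet_leaf (a joint): Angle of the slatted leaf about the spine: 0 = folded flat on the lower half, 1.57 = upright, 3.14 = flat on the counter on the +y side, its upper face 28 mm up. Starts half-raised, 0.3 to 0.75. The hinge is stiff (about 0.3 N m): the leaf stays where it is left, even part-way, so it must be pushed the whole way and pressed down until its feet stand on the counter.
- leaf_edge (a point): Middle of the leaf's free edge, 170 mm from the spine, half-way through the slat (6 mm behind the inner face, which is on top once opened). The leaf: 0.25 kg, 200 x 170 mm, five slats parallel to the spine, 27 mm wide, 12 mm thick, 9 mm gaps; battens and feet, 16 mm high, on its outer face (+z of this point). -y points from spine to free edge.
- grip_center (a point): Centre of the pot grip: solid mitt-shaped piece of hard dark rubber, 0.14 kg, loose, lying flat, 30 mm high (this point is 15 mm up). Its x points from cuff to finger end: it reaches from 48 mm behind the point to 55 mm ahead; its straight side is 32 mm from the point on -y (cuff 35 mm); the thumb juts out to 61 mm on +y.
- cooker: Stainless pressure cooker with locking lid, 220 mm across, about 200 mm high, heavy; origin at the centre of its underside; long black handle along its x to 280 mm, short helper handle to 150 mm on -x. To be left alone.
- jar: Glass storage jar with a clamp lid, 80 mm across, 113 mm tall; origin at the centre of its underside. To be left alone.
- spoons: Set of four red plastic measuring spoons fanned out on a ring, about 120 x 100 mm and 13 mm high; origin on the counter in the middle. To be left alone.
Mind the look-alikes: they are no part of the job. There is more than one size of the part that bears grip_center; the job needs the smallest.

How it is judged:
By the outcome, as a careful person would: the job done as asked, in the order asked, and still so for the second after the job is handed in, with the robot touching nothing.
It also fails if it takes over 64 s, if anything falls off the work surface, if the arm or the gripper's body presses on something with over 40 N, if the wrist force passes 120 N, or if a joint passes its speed limit or range.

### The arm

A 6-joint arm with a two-finger parallel gripper is mounted at the origin on the work surface. World frame = base frame: x ahead of the robot, y to its left, z up, the work surface at z = 0. Lengths are in m, angles in rad, forces in N, time in s.
With the tool pointing down it reaches from about 0.35 to 0.85 m from the base axis. Payload 8.1 kg.
Tool frame: the origin (TCP) lies at the very end of the fingers, on their centre line; the grasp point (between the pads) lies 19 mm behind it (grasp_offset is the distance from the TCP to the grasp point, in m); z points along the fingers, y is the direction in which the jaws open and shut (so a half turn about z gives the same grasp; the last joint's range is limited). The gripper opens to 93 mm and grips with 3 to 60 N. Pads are 15 mm wide; open, the fingers measure 128 mm over their backs; the gripper's body (75 mm by 188 mm) begins 65 mm behind the grasp point.
Start: joints at [1.245, 0.13, 1.488, -0, 1.523, -0.085], TCP at [0.143, 0.583, 0.219] pointing down, gripper open.
Joint ranges: [-2.96, 2.96], [-0.89, 2.26], [0.02, 2.5], [-1.34, 4.48], [0, 2.73], [-2.66, 2.66]. Speed limits (rad/s): [2.39, 2.39, 2.79, 3.14, 3.14, 3.14].

### API

Orientations are given as a rotation vector (axis times angle).
In Python, from plant import read_state, read_camera, close_job, search_frame, masks_of, grasp_offset gives the robot as it stands.
- The arm moves only by the tool drive_tool, never from a script. Its argument "plan" is a list of rows, each an object with "claw": the closure, from 0 (fully open) to 1 (shut); "linear": the shift along the tool's x, y, z in cm, a list of three; "angular": the turn, a rotation vector about the tool's x, y, z in degrees, a list of three. In form: [{"claw": claw, "linear": [tx, ty, tz], "angular": [ax, ay, az]}, ...]. A call has 1 to 12 rows; each row shifts and turns the commanded pose from where the row before left it, along the tool's axes as they then stand; what a row does not reach is not made up. A row lasts 1/8 s, in which the tool goes at most 62.5 mm and 10.7 degrees, less where a joint would pass 70% of its speed; a pose out of reach is approached as far as the arm can. A call is refused whole if a number of a shift passes 6.25 or a number of a turn 10.7, either way. A call with a gripper value outside its range is refused whole. The fingers move at their own pace and stop on an object; "newtons" is the grip in N (left out, the last holds). Time passes only in rows, so rows that do not move let the fingers close. It gives the time, the measured TCP pose, the force and the opening at its end, in the units of the state.
- read_state(): the state, without advancing time (a new reading comes with each control period).
- read_camera(name): name is "side" or "top" or "wrist"; returns a dict with "pixels" (400x640x3 uint8, red, green, blue), "K" (3x3 intrinsics, pixels), "xyz" and "attitude" of the camera in the world. Camera axes: x right, y up, looking along -z (the intrinsics and any distortion apply to the point x, -y, -z); pixel columns grow to the right and rows downward; lengths in m; the calibration is good to about 2 mm. A picture is of the moment at which its call begins. There is no depth.
- close_job(): hands the job in, once; it reports no verdict.
Trained networks look in a picture, given as the dict that the camera call returned (one of the last four; its "shot" number tells which), for a name from the list of things; names that differ only in an ending like _2 or _b are one class to them, and where a whole thing is asked for, a point or a joint stands for the part that bears it (a point fixed in the world has none). Each returns a list of dicts, best first, with "p" (0 to 1); they miss things now and then, are a little off and sometimes report something else, mostly with a low value. They report only what shows in the picture. A call takes as long as a camera call. They do not tell look-alikes from the thing itself.
- search_frame(picture, label): "at" ([x, y, z] in m, in world coordinates, good to about 4 mm: the middle of the surface that is visible of it).
- masks_of(picture, label): "mask" (400x640 bool, what is visible of it).
The state is a dict: "t": time; "q": joint angles; "dq": joint speeds; "joint_torque": joint torques, N m; "tool_pos": TCP position; "orientation": TCP orientation; "force": force on the tool from outside, world axes, zero at the start; "wrist_torque": the same for the moment, N m; "opening": finger opening in m.
Only numpy, scipy, OpenCV 4.12 (cv2) and the standard library are available. Lean on these libraries where they do the work, as an engineer would, in place of code of your own. Each camera call takes 0.05 s, during which the arm holds its last target.

## Working session

There is one attempt and no reset: what is moved stays moved. The work goes in short steps, Python scripts to look and compute and a tool call to move; the robot and the scene stay as the last step left them, time stands still between calls to the robot, and variables do not carry over. Pictures are saved under pics/ and viewed, and the job is handed in when it is done.

Besides the shell and the picture viewer there is one more tool, called after "Emit:" as name(argument=value, ...), one argument or row to a line, values as JSON. drive_tool: Moves the arm, as the interface text tells. Its arguments: {"type":"object","properties":{"plan":{"type":"array"},"newtons":{"type":"number"}},"required":["plan"]}

```bash
ls; mkdir -p pics; cat > h.py <<'E'
import numpy as np,cv2
from plant import *
from scipy.spatial.transform import Rotation as R
def rot(a):
    a=np.array(a,float)
    return a if a.shape==(3,3) else (R.from_rotvec(a).as_matrix() if a.size==3 else R.from_quat(a).as_matrix())
def ray(c,u,v):
    K=c['K'];d=np.array([(u-K[0,2])/K[0,0],-(v-K[1,2])/K[1,1],-1.]);return rot(c['attitude'])@d
def atz(c,u,v,z):
    d=ray(c,u,v);o=np.array(c['xyz']);return o+d*(z-o[2])/d[2]
def proj(c,p):
    q=rot(c['attitude']).T@(np.array(p)-np.array(c['xyz']));K=c['K'];return np.array([K[0,2]+K[0,0]*q[0]/-q[2],K[1,2]+K[1,1]*q[1]/q[2]])
E
python3 - <<'E'
from h import *
s=read_state();print(s)
for n in ['top','side','wrist']:
    c=read_camera(n);cv2.imwrite(f'pics/{n}0.png',c['pixels'][...,::-1]);print(n,[k for k in c],c['K'],c['xyz'],c['attitude'])
    if n!='wrist':
        for l in ['trivet','trivet_leaf','leaf_edge','grip_center','cooker','jar','spoons']:
            print(l,[(np.round(d['at'],3),round(d['p'],2)) for d in search_frame(c,l)])
E
```

```text
pics
{'t': 0.0, 'q': array([ 1.24461548e+00,  1.31175936e-01,  1.48931049e+00,  4.60079069e-05,
        1.52300889e+00, -8.54127540e-02]), 'dq': array([ 8.48997750e-05, -8.39587665e-04,  1.95021209e-03, -1.64386351e-03,
       -5.45700392e-04, -4.27961135e-04]), 'joint_torque': array([-1.00541649e-03, -5.59848690e+01, -4.91752946e+01,  7.65645225e-02,
        3.59807862e-02, -1.07921812e-04]), 'tool_pos': array([0.14284813, 0.58213939, 0.2175615 ]), 'orientation': array([-3.77236041e-01, -3.11842324e+00,  2.91048707e-03]), 'force': array([-1.13819587, -0.12245129,  1.13185371]), 'wrist_torque': array([-0.01342482,  0.02580386, -0.02064455]), 'opening': 0.09308815770023181}
top ['pixels', 'K', 'xyz', 'attitude', 'shot'] [[513.53812562   0.         318.46843782]
 [  0.         513.53812562 202.20434948]
 [  0.           0.           1.        ]] [0.29209669 0.17336061 1.34368881] [ 0.13316106 -0.1234438  -1.56046569]
trivet [(array([ 0.531, -0.057,  0.091]), 0.84)]
trivet_leaf [(array([ 0.535, -0.047,  0.095]), 0.91)]
leaf_edge [(array([ 0.538, -0.047,  0.093]), 0.96)]
grip_center [(ar
[... 505 characters left out ...]
522455 -0.19693389 -0.44376803]
trivet [(array([ 0.525, -0.089,  0.025]), 0.64)]
trivet_leaf [(array([ 0.526, -0.079,  0.12 ]), 0.59)]
leaf_edge [(array([ 0.527, -0.076,  0.124]), 0.96)]
grip_center [(array([0.562, 0.142, 0.03 ]), 0.88), (array([0.204, 0.358, 0.036]), 0.88), (array([0.363, 0.238, 0.034]), 0.85)]
cooker [(array([0.508, 0.524, 0.151]), 0.71)]
jar [(array([ 0.752, -0.094,  0.088]), 0.97)]
spoons [(array([0.77 , 0.186, 0.01 ]), 0.73)]
wrist ['pixels', 'K', 'xyz', 'attitude', 'shot'] [[297.3209843    0.         316.81661103]
 [  0.         297.3209843  196.18807343]
 [  0.           0.           1.        ]] [0.07938857 0.59830469 0.38483205] [-0.20625203 -0.16250762  1.32267523]
```

View pics/top0.png

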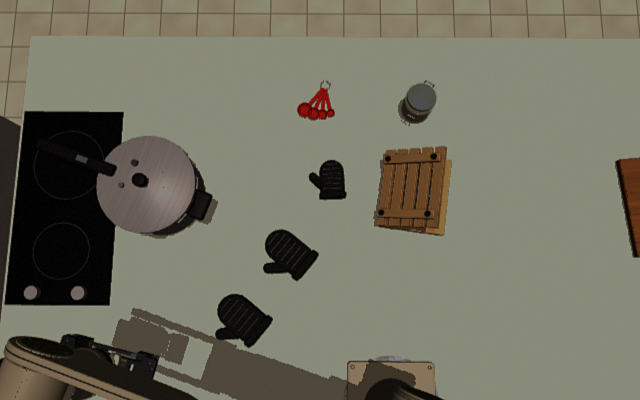

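View pics/side0.png

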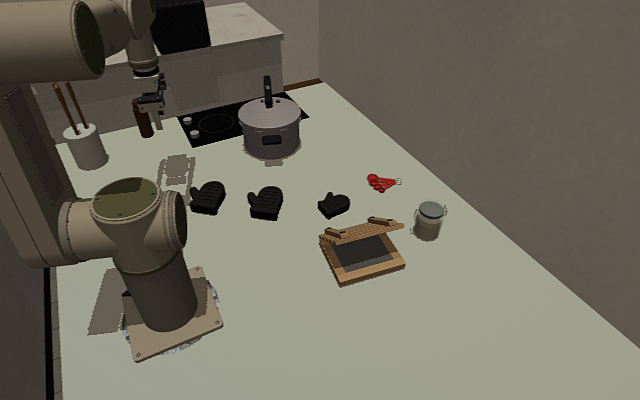

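View pics/wrist0.png

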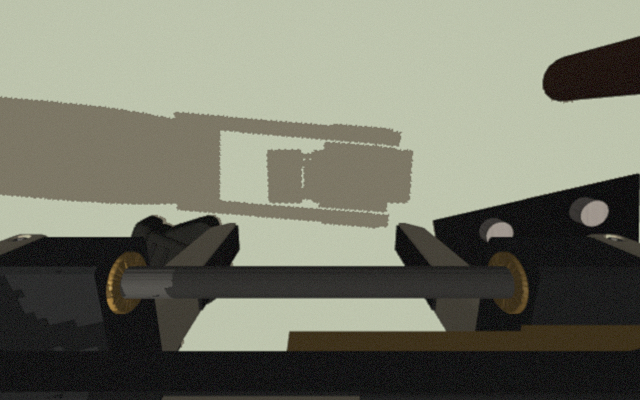

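```bash
python3 - <<'E'
from h import *
for n,(r0,r1,c0,c1) in dict(top=(130,250,290,470),side=(160,300,300,450)).items():
    c=read_camera(n);im=c['pixels'][r0:r1,c0:c1,::-1]
    im=cv2.resize(im,None,fx=4.4 if n=='top' else 4.2,fy=4.4 if n=='top' else 4.2,interpolation=cv2.INTER_CUBIC)
    im=cv2.convertScaleAbs(im,alpha=1.5,beta=10);cv2.imwrite(f'pics/{n}z.png',im)
    for d in masks_of(c,'grip_center'):
        print(n,d['p'],d['mask'].sum(),np.argwhere(d['mask']).mean(0))
    for l in ['trivet','trivet_leaf']:
        for d in masks_of(c,l):
            m=d['mask'].astype(np.uint8);print(l,d['p'],m.sum());cv2.imwrite(f'pics/m_{n}_{l}.png',m*255)
E
```

```text
top 0.94 1835 [254.66430518 287.9972752 ]
top 0.82 2034 [320.21484759 241.10521141]
top 0.61 931 [180.4575725  330.21160043]
top 0.31 718 [106.48189415 317.04038997]
trivet 0.88 5643
trivet_leaf 0.58 4860
side 0.77 928 [197.5237069  206.16271552]
side 0.75 608 [204.53125    332.98026316]
side 0.75 939 [202.77529286 264.85303514]
trivet 0.63 4003
trivet_leaf 0.71 1103
```

```bash
ls pics
```

```text
m_side_trivet.png
m_side_trivet_leaf.png
m_top_trivet.png
m_top_trivet_leaf.png
side0.png
sidez.png
top0.png
topz.png
wrist0.png
```

View pics/topz.png

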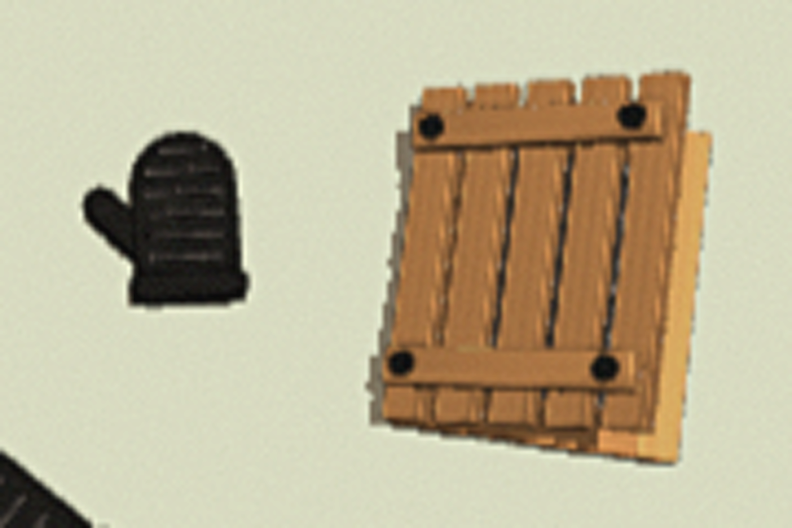

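View pics/sidez.png

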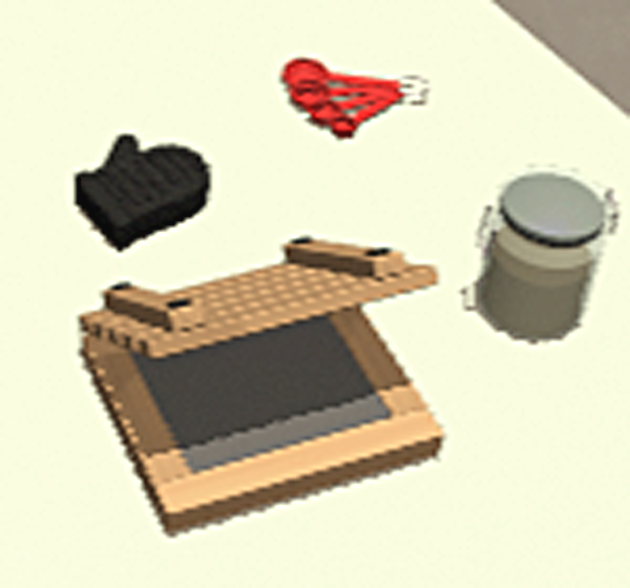

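```bash
cat > fit.py <<'E'
from h import *
from scipy.optimize import least_squares
def world(p,l): 
    x,y,w=p[:3];c,s=np.cos(w),np.sin(w);return np.array([x+c*l[0]-s*l[1],y+s*l[0]+c*l[1],l[2]])
def leaf(p,lx,r,t): # r from spine, t depth behind inner face
    a=p[3];return world(p,[lx,-r*np.cos(a)+t*np.sin(a)*1.0,.028+r*np.sin(a)+t*np.cos(a)])
E
python3 - <<'E'
from fit import *
T=read_camera('top');S=read_camera('side')
tz=lambda u,v:(290+u/4.4,130+v/4.4)
sz=lambda u,v:(300+u/4.2,160+v/4.2)
obs=[(T,tz(710,132),lambda p:world(p,[.1,-.17,.028])),(T,tz(680,462),lambda p:world(p,[-.1,-.17,.028])),
(T,tz(690,72),lambda p:leaf(p,.1,.17,.012)),(T,tz(656,432),lambda p:leaf(p,-.1,.17,.012)),
(T,tz(425,86),lambda p:leaf(p,.1,0.0,.012)),(T,tz(384,418),lambda p:leaf(p,-.1,0.0,.012)),
(S,sz(160,515),lambda p:world(p,[-.1,-.17,.028])),(S,sz(442,434),lambda p:world(p,[.1,-.17,.028])),
(S,sz(170,535),lambda p:world(p,[-.1,-.17,0])),(S,sz(440,458),lambda p:world(p,[.1,-.17,0])),
(S,sz(152,358),lambda p:leaf(p,-.1,.17,.0)),(S,sz(437,282),lambda p:leaf(p,.1,.17,.0)),
]
f=lambda p:np.concatenate([proj(c,g(p))-o for c,o,g in obs])
r=least_squares(f,[.53,.02,0,.5],loss='soft_l1');p=r.x;print(p);print(f(p).reshape(-1,2).round(1))
print('hinge ends',world(p,[.1,0,.028]),world(p,[-.1,0,.028]),'edge',leaf(p,0,.17,.006))
print('opened corners',world(p,[.1,.17,0]),world(p,[-.1,.17,0]))
np.save('p.npy',p)
for uv in [(180,132),(84,210),(100,190),(135,240),(130,305),(247,298),(240,275),(236,170)]:
    w=atz(T,*tz(*uv),.028);print(uv,w.round(3),'trivet frame',(np.array([[np.cos(p[2]),np.sin(p[2])],[-np.sin(p[2]),np.cos(p[2])]])@(w[:2]-p[:2])).round(3))
for n,c in (('cooker',T),('jar',T),('spoons',T)):
    for d in masks_of(c,n)[:1]:
        v,u=np.where(d['mask']);print(n,atz(c,u.min(),v.mean(),.01 if n=='spoons' else .1),atz(c,u.max(),v.mean(),.01 if n=='spoons' else .1),v.min(),v.max(),u.min(),u.max())
g=[(u,v) for u,v in [(215,212),(318,262),(300,110),(270,240)]]
for q in g: print(q,atz(T,*q,.13 if q[0]==215 else .02).round(3))
print(read_state()['t'])
E
```

```text
[ 0.54705686  0.01368981 -0.13302129  0.6776073 ]
[[ 0.7  0. ]
 [-0.1  0.2]
 [-1.3 -0.6]
 [-2.1 -0.6]
 [-1.2  0.5]
 [-1.2  0.2]
 [ 1.8  0.3]
 [ 0.8  0.3]
 [-0.9  1.9]
 [-0.1  1. ]
 [-0.3  1.1]
 [ 0.8  0.7]]
hinge ends [6.46173426e-01 4.26878353e-04 2.80000000e-02] [0.44794029 0.02695275 0.028     ] edge [ 0.52998996 -0.11385455  0.13925267]
opened corners [0.66872041 0.16892505 0.        ] [0.47048727 0.19545092 0.        ]
(180, 132) [0.622 0.15  0.028] trivet frame [0.056 0.145]
(84, 210) [0.574 0.207 0.028] trivet frame [0.001 0.195]
(100, 190) [0.586 0.198 0.028] trivet frame [0.014 0.188]
(135, 240) [0.556 0.177 0.028] trivet frame [-0.013  0.163]
(130, 305) [0.517 0.18  0.028] trivet frame [-0.052  0.16 ]
(247, 298) [0.521 0.11  0.028] trivet frame [-0.038  0.092]
(240, 275) [0.535 0.115 0.028] trivet frame [-0.025  0.098]
(236, 170) [0.599 0.117 0.028] trivet frame [0.038 0.109]
cooker [0.53772685 0.88165815 0.1       ] [0.54028267 0.44526704 0.1       ] 136 235 36 212
jar [ 0.75509971 -0.02297758  0.1       ] [ 0.7555456  -0.11406665  0.1       ] 80 123 400 436
spoons [0.77533359 0.24257208 0.01      ] [0.77581713 0.14479587 0.01      ] 87 119 297 333
(215, 212) [0.467 0.429 0.13 ]
(318, 262) [0.355 0.182 0.02 ]
(300, 110) [0.762 0.234 0.02 ]
(270, 240) [0.411 0.307 0.02 ]
1.5
```

Emit:
drive_tool(
  plan=[
    {"claw":0.5,"linear":[-3.3,-2.4,0],"angular":[0,0,0]},
    {"claw":0.5,"linear":[-3.3,-2.4,0],"angular":[0,0,0]},
    {"claw":0.5,"linear":[-3.3,-2.4,0],"angular":[0,0,0]},
    {"claw":0.5,"linear":[-3.3,-2.4,0],"angular":[0,0,0]},
    {"claw":0.5,"linear":[-3.3,-2.4,0],"angular":[0,0,0]},
    {"claw":0.5,"linear":[-3.3,-2.4,0],"angular":[0,0,0]},
    {"claw":0.5,"linear":[-3.3,-2.4,0],"angular":[0,0,0]},
    {"claw":0.5,"linear":[-3.3,-2.4,0],"angular":[0,0,0]},
    {"claw":0.5,"linear":[-3.3,-2.4,0],"angular":[0,0,0]},
    {"claw":0.5,"linear":[-3.3,-2.4,0],"angular":[0,0,0]},
    {"claw":0.5,"linear":[-3.3,-2.4,0],"angular":[0,0,0]},
    {"claw":0.5,"linear":[-3.3,-2.4,0],"angular":[0,0,0]},
  ],
)

```text
t: 3.0
tool_pos: [0.4598, 0.2074, 0.2189]
orientation: [0.377, 3.118, 0.0]
force: [0.2, -0.5, 0.2]
opening: 0.0462
```

Emit:
drive_tool(
  plan=[
    {"claw":0.5,"linear":[0,0,0],"angular":[0,0,9.5]},
    {"claw":0.5,"linear":[0,0,0],"angular":[0,0,9.5]},
    {"claw":0.5,"linear":[0,0,0],"angular":[0,0,9.5]},
    {"claw":0.5,"linear":[0,0,0],"angular":[0,0,9.5]},
    {"claw":0.5,"linear":[0,0,0],"angular":[0,0,9.5]},
    {"claw":0.5,"linear":[0,0,0],"angular":[0,0,9.5]},
    {"claw":0.5,"linear":[0,0,0],"angular":[0,0,9.5]},
    {"claw":0.5,"linear":[0,0,0],"angular":[0,0,9.5]},
  ],
)

```text
t: 4.0
tool_pos: [0.459, 0.2086, 0.2187]
orientation: [2.223, 2.219, 0.0]
force: [-0.3, -0.7, 0.0]
opening: 0.0465
```

```bash
cat >> h.py <<'E'
def st():
    s=read_state();M=R.from_rotvec(s['orientation']).as_matrix();print('t',s['t'],'pos',s['tool_pos'].round(4),'\nR',M.round(3).tolist(),'\nF',s['force'].round(2),'q',s['q'].round(2),'op',s['opening']);return s,M
E
python3 -c "
from h import *
s,M=st();print('toolframe delta to target cm',(M.T@(np.array([.567,.07,.2])-s['tool_pos'])*100).round(2))"
```

```text
t 4.0 pos [0.459  0.2086 0.2187] 
R [[0.002, 1.0, 0.0], [1.0, -0.002, 0.0], [0.0, 0.0, -1.0]] 
F [-0.31 -0.7   0.05] q [ 0.32 -0.13  1.75 -0.    1.52  0.33] op 0.046457187376762195
toolframe delta to target cm [-13.84  10.83   1.87]
```

Emit:
drive_tool(
  plan=[
    {"claw":0.5,"linear":[-3.5,2.7,0],"angular":[0,0,0]},
    {"claw":0.5,"linear":[-3.5,2.7,0],"angular":[0,0,0]},
    {"claw":0.5,"linear":[-3.5,2.7,0],"angular":[0,0,0]},
    {"claw":0.5,"linear":[-3.5,2.7,0],"angular":[0,0,0]},
    {"claw":0.5,"linear":[0,0,4],"angular":[0,0,0]},
    {"claw":0.5,"linear":[0,0,4],"angular":[0,0,0]},
    {"claw":0.5,"linear":[0,0,4],"angular":[0,0,0]},
    {"claw":0.5,"linear":[0,0,4],"angular":[0,0,0]},
    {"claw":0.5,"linear":[0,0,3.5],"angular":[0,0,0]},
    {"claw":0.5,"linear":[0,0,1.2],"angular":[0,0,0]},
    {"claw":0.5,"linear":[0,0,0],"angular":[0,0,0]},
  ],
)

```text
t: 5.38
tool_pos: [0.5671, 0.069, 0.0114]
orientation: [-2.217, -2.225, 0.001]
force: [0.0, -0.8, 1.4]
opening: 0.0466
```

```bash
python3 -c "
from h import *
s,M=st()
for n in ['side','top']:
    c=read_camera(n);cv2.imwrite(f'pics/{n}1.png',c['pixels'][...,::-1])"
```

```text
t 5.375 pos [0.5671 0.069  0.0114] 
R [[-0.004, 1.0, -0.001], [1.0, 0.004, -0.0], [-0.0, -0.001, -1.0]] 
F [ 0.01 -0.78  1.38] q [0.03 0.25 1.75 0.   1.14 0.03] op 0.046620212443956824
```

View pics/side1.png

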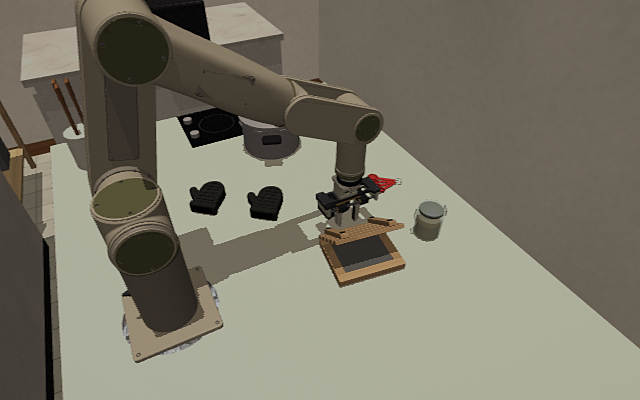

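Emit:
drive_tool(
  plan=[
    {"claw":0.5,"linear":[1.3,0,0],"angular":[0,0,0]},
    {"claw":0.5,"linear":[1.3,0,0],"angular":[0,0,0]},
    {"claw":0.5,"linear":[1.3,0,0],"angular":[0,0,0]},
    {"claw":0.5,"linear":[1.3,0,0],"angular":[0,0,0]},
    {"claw":0.5,"linear":[1.3,0,0],"angular":[0,0,0]},
    {"claw":0.5,"linear":[1.3,0,0],"angular":[0,0,0]},
    {"claw":0.5,"linear":[1.3,0,0],"angular":[0,0,0]},
    {"claw":0.5,"linear":[1.3,0,0],"angular":[0,0,0]},
    {"claw":0.5,"linear":[1.3,0,0],"angular":[0,0,0]},
    {"claw":0.5,"linear":[1.3,0,0],"angular":[0,0,0]},
    {"claw":0.5,"linear":[1.3,0,0],"angular":[0,0,0]},
    {"claw":0.5,"linear":[0.5,0,0],"angular":[0,0,0]},
  ],
)

```text
t: 6.98
tool_pos: [0.5668, 0.2179, 0.0116]
orientation: [-2.217, -2.226, 0.0]
force: [-0.4, -1.8, 0.5]
opening: 0.0465
```

Emit:
drive_tool(
  plan=[
    {"claw":0.5,"linear":[-1,0,0],"angular":[0,0,0]},
    {"claw":0.5,"linear":[-1,0,0],"angular":[0,0,0]},
    {"claw":0.5,"linear":[0,0,-5],"angular":[0,0,0]},
    {"claw":0.5,"linear":[0,0,-6],"angular":[0,0,0]},
    {"claw":0.5,"linear":[0,0,-6],"angular":[0,0,0]},
    {"claw":0.5,"linear":[0,0,-6],"angular":[0,0,0]},
    {"claw":0.5,"linear":[0,0,-3],"angular":[0,0,0]},
    {"claw":0.5,"linear":[0,0,0],"angular":[0,0,0]},
  ],
)

```text
t: 7.98
tool_pos: [0.5687, 0.1963, 0.2754]
orientation: [2.216, 2.222, 0.009]
force: [-0.7, 0.3, -0.4]
opening: 0.0467
```

```bash
python3 -c "
from h import *
s,M=st()
for n in ['side','top']:
    c=read_camera(n);cv2.imwrite(f'pics/{n}2.png',c['pixels'][...,::-1])
    print([(np.round(d['at'],3),round(d['p'],2)) for d in search_frame(c,'grip_center')])
    p=np.load('p.npy')
    from fit import *
    im=c['pixels'][...,::-1].copy()
    q=np.array([proj(c,world(p,l)) for l in [[-.1,0,0],[.1,0,0],[.1,.17,0],[-.1,.17,0]]]).astype(int)
    cv2.polylines(im,[q],True,(0,255,0));q=np.array([proj(c,leaf(p,x,r,.012)) for x,r in [[-.1,0],[.1,0],[.1,.17],[-.1,.17]]]).astype(int)
    cv2.polylines(im,[q],True,(255,255,0))
    cv2.imwrite(f'pics/{n}2o.png',cv2.resize(im[100:300,200:520] if n=='top' else im[130:330,220:540],None,fx=2.5,fy=2.5))"
```

```text
t 7.975 pos [0.5687 0.1963 0.2754] 
R [[-0.002, 1.0, 0.006], [1.0, 0.002, 0.002], [0.001, 0.006, -1.0]] 
F [-0.75  0.3  -0.41] q [ 0.25  0.11  1.41 -0.    1.62  0.24] op 0.04674688363012943
[(array([0.565, 0.25 , 0.029]), 0.91), (array([0.364, 0.239, 0.035]), 0.83), (array([0.206, 0.358, 0.038]), 0.72), (array([ 0.528, -0.075,  0.121]), 0.38)]
[(array([0.208, 0.376, 0.04 ]), 0.97), (array([0.371, 0.269, 0.041]), 0.86), (array([0.561, 0.282, 0.027]), 0.55)]
```

View pics/top2o.png

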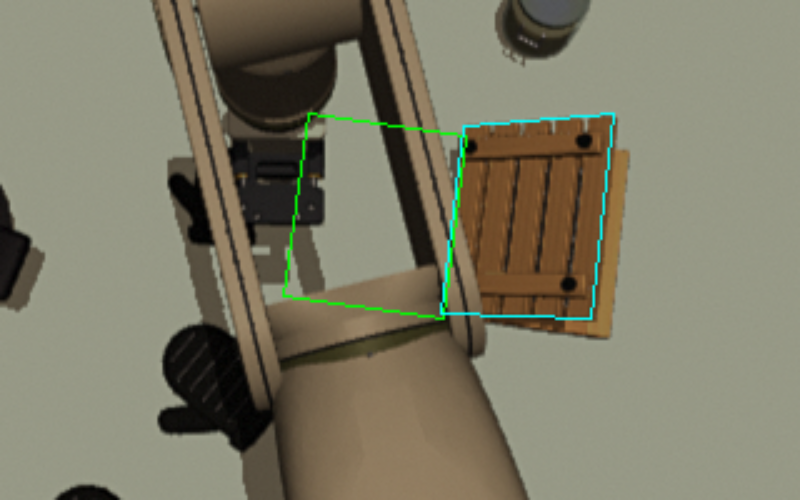

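View pics/side2o.png

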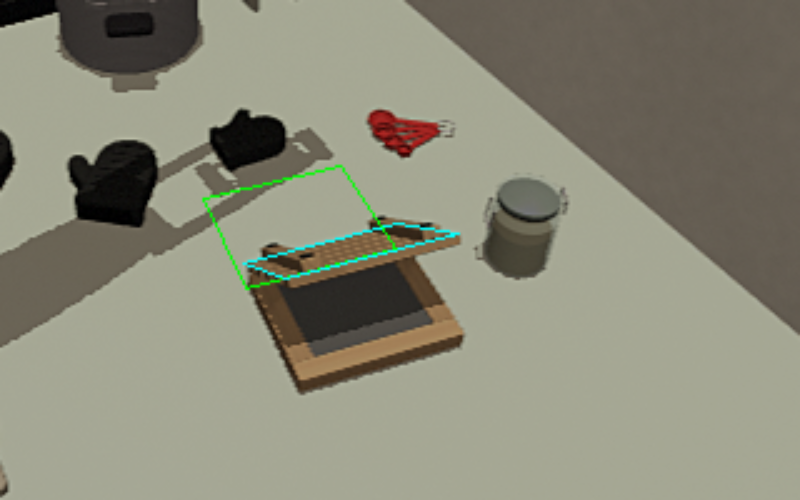

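Emit:
drive_tool(
  plan=[
    {"claw":0.5,"linear":[-4.1,-0.5,0],"angular":[0,0,0]},
    {"claw":0.5,"linear":[-4.1,-0.5,0],"angular":[0,0,0]},
    {"claw":0.5,"linear":[-4.1,-0.5,0],"angular":[0,0,0]},
    {"claw":0.5,"linear":[-4.1,-0.5,0],"angular":[0,0,0]},
    {"claw":0.5,"linear":[-4.1,-0.5,0],"angular":[0,0,0]},
    {"claw":0.5,"linear":[-4.1,-0.5,0],"angular":[0,0,0]},
    {"claw":0.5,"linear":[-4.1,-0.5,0],"angular":[0,0,0]},
    {"claw":0.5,"linear":[-4.1,-0.5,0],"angular":[0,0,0]},
    {"claw":0.5,"linear":[-4.1,-0.5,0],"angular":[0,0,0]},
    {"claw":0.5,"linear":[0,0,0],"angular":[0,0,3.8]},
    {"claw":0.5,"linear":[0,0,0],"angular":[0,0,3.8]},
  ],
)

```text
t: 9.55
tool_pos: [0.5222, -0.1727, 0.2692]
orientation: [-2.361, -2.067, 0.002]
force: [-0.2, 0.9, 0.3]
opening: 0.0466
```

Emit:
drive_tool(
  plan=[
    {"claw":0.5,"linear":[0,0,0],"angular":[0,4,0]},
    {"claw":0.5,"linear":[0,0,0],"angular":[0,4,0]},
    {"claw":0.5,"linear":[0,0,0],"angular":[0,4,0]},
    {"claw":0.5,"linear":[0,0,0],"angular":[0,4,0]},
    {"claw":0.5,"linear":[0,0,0],"angular":[0,4,0]},
    {"claw":0.5,"linear":[0,0,0],"angular":[0,4,0]},
    {"claw":0.5,"linear":[0,0,0],"angular":[0,4,0]},
    {"claw":0.5,"linear":[0,0,0],"angular":[0,4,0]},
    {"claw":0.5,"linear":[0,0,0],"angular":[0,4,0]},
    {"claw":0.5,"linear":[0,0,0],"angular":[0,4,0]},
    {"claw":0.5,"linear":[0,0,0],"angular":[0,0,0]},
  ],
)

```text
t: 10.92
tool_pos: [0.5222, -0.1723, 0.2687]
orientation: [-1.946, -1.704, -0.707]
force: [-0.2, -0.1, -0.6]
opening: 0.0465
```

```bash
cat >> fit.py <<'E'
def tl(p,x):
    w=p[2];d=np.array(x)[:2]-p[:2];return np.array([np.cos(w)*d[0]+np.sin(w)*d[1],-np.sin(w)*d[0]+np.cos(w)*d[1],x[2]])
def dirs(p,M):
    w=p[2];return np.array([[np.cos(w),np.sin(w),0],[-np.sin(w),np.cos(w),0],[0,0,1]])@M
E
python3 -c "
from fit import *
s,M=st();p=np.load('p.npy');print('in trivet',tl(p,s['tool_pos']).round(4));print(dirs(p,M).round(3))
D=dirs(p,M)
for g in [(0,-.188,.16)]: print('delta cm',(D.T@(np.array(g)-tl(p,s['tool_pos']))*100).round(2))
c=read_camera('side');cv2.imwrite('pics/side3.png',c['pixels'][...,::-1])
"
```

```text
t 10.925 pos [ 0.5222 -0.1723  0.2687] 
R [[0.103, 0.991, 0.081], [0.757, -0.131, 0.64], [0.645, -0.005, -0.764]] 
F [-0.2  -0.09 -0.61] q [-0.78  0.26  1.41  0.57  1.89 -0.58] op 0.04648761742649471
in trivet [ 1.000e-04 -1.877e-01  2.687e-01]
[[ 0.002  1.    -0.005]
 [ 0.764  0.002  0.645]
 [ 0.645 -0.005 -0.764]]
delta cm [-7.03  0.05  8.28]
```

View pics/side3.png

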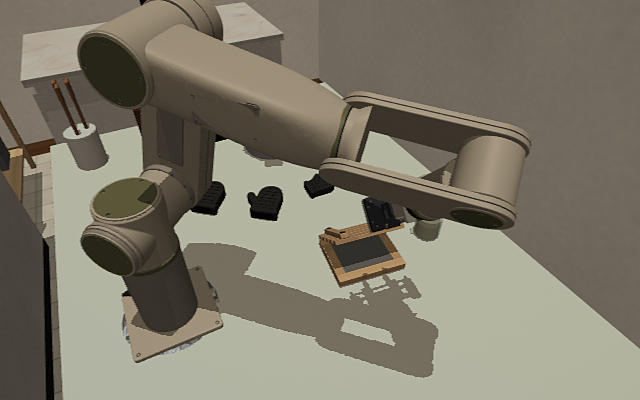

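Emit:
drive_tool(
  plan=[
    {"claw":0.5,"linear":[-1.75,0,2.05],"angular":[0,0,0]},
    {"claw":0.5,"linear":[-1.75,0,2.05],"angular":[0,0,0]},
    {"claw":0.5,"linear":[-1.75,0,2.05],"angular":[0,0,0]},
    {"claw":0.5,"linear":[-1.75,0,2.05],"angular":[0,0,0]},
    {"claw":0.5,"linear":[0,0,2],"angular":[0,0,0]},
    {"claw":0.5,"linear":[0,0,2],"angular":[0,0,0]},
    {"claw":0.5,"linear":[0,0,2],"angular":[0,0,0]},
    {"claw":0.5,"linear":[0,0,2],"angular":[0,0,0]},
    {"claw":0.5,"linear":[0,0,2],"angular":[0,0,0]},
    {"claw":0.5,"linear":[0,0,0],"angular":[0,0,0]},
  ],
)

```text
t: 12.22
tool_pos: [0.5305, -0.1076, 0.0857]
orientation: [-1.944, -1.709, -0.707]
force: [0.2, -0.1, -0.4]
opening: 0.0464
```

```bash
cat > look.py <<'E'
import sys
from fit import *
s,M=st();p=np.load('p.npy');print('in trivet',tl(p,s['tool_pos']).round(4));print(dirs(p,M).round(3))
k=sys.argv[1]
for n in sys.argv[2:]:
    c=read_camera(n);im=c['pixels'][...,::-1]
    if n=='side': im=cv2.resize(im[130:330,220:540],None,fx=2.5,fy=2.5)
    if n=='top': im=cv2.resize(im[60:280,220:560],None,fx=2.3,fy=2.3)
    cv2.imwrite(f'pics/{n}{k}.png',im)
E
python3 look.py 4 side wrist
```

```text
t 12.225 pos [ 0.5305 -0.1076  0.0857] 
R [[0.099, 0.992, 0.08], [0.759, -0.128, 0.639], [0.644, -0.003, -0.765]] 
F [ 0.24 -0.15 -0.36] q [-0.69  0.36  1.64  0.57  1.56 -0.7 ] op 0.046429713211706455
in trivet [-0.0003 -0.1224  0.0857]
[[-0.002  1.    -0.005]
 [ 0.765  0.005  0.644]
 [ 0.644 -0.003 -0.765]]
```

View pics/side4.png

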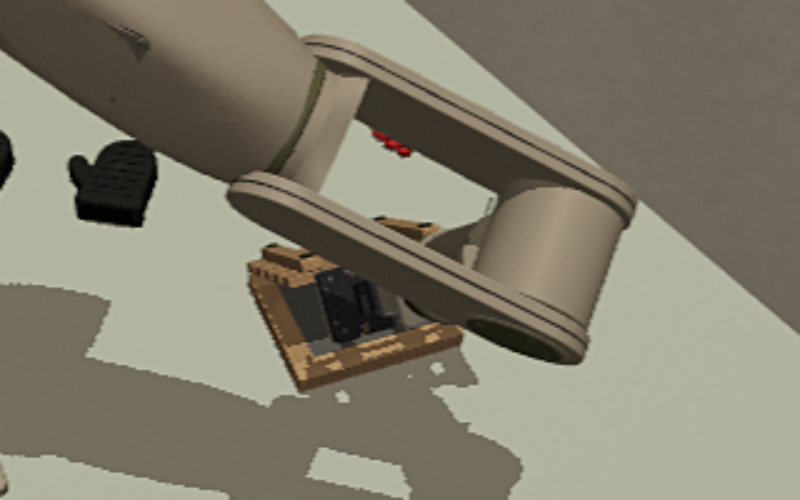

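View pics/wrist4.png

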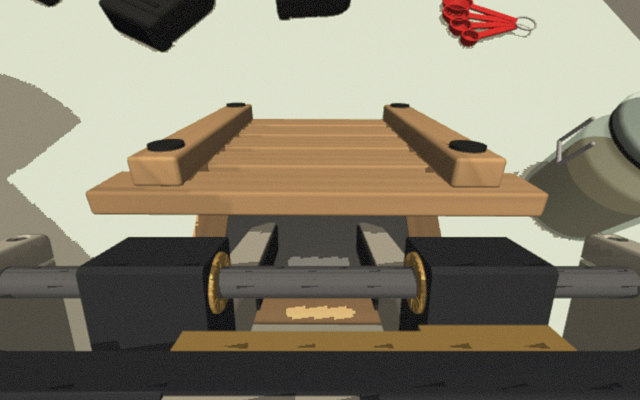

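```bash
cat > gen.py <<'E'
import numpy as np
def tcp(a,th,r=.155):
    return np.array([-r*np.cos(a)-.0075*np.cos(th), .028+r*np.sin(a)-.0075*np.sin(th)])
cur=np.array([-.1224,.0857]);th=np.radians(40)
wp=[(np.radians(40),tcp(np.radians(a),np.radians(40),.14+.015*i/4)) for i,a in enumerate(())]
end=tcp(np.radians(58),th,.148)
wp+=[(th,cur+(end-cur)*f) for f in np.linspace(0,1,6)[1:]]
for a in np.arange(64,181,6.0): 
    t=np.radians(max(98-a,0)); wp.append((t,tcp(np.radians(a),t)))
for t,q in wp:
    d=q-cur; n=np.array([np.cos(th),np.sin(th)]);u=np.array([np.sin(th),-np.cos(th)])
    print(f'[{100*d@n:.2f},0,{100*d@u:.2f}] ang {np.degrees(t-th):.1f}  -> y,z {q.round(3)} th {np.degrees(t):.0f}')
    cur=q;th=t
E
python3 gen.py
```

```text
[1.40,0,-0.47] ang 0.0  -> y,z [-0.115  0.098] th 40
[1.40,0,-0.47] ang 0.0  -> y,z [-0.107  0.111] th 40
[1.40,0,-0.47] ang 0.0  -> y,z [-0.099  0.123] th 40
[1.40,0,-0.47] ang 0.0  -> y,z [-0.092  0.136] th 40
[1.40,0,-0.47] ang 0.0  -> y,z [-0.084  0.149] th 40
[1.69,0,-0.46] ang -6.0  -> y,z [-0.074  0.163] th 34
[1.60,0,0.23] ang -6.0  -> y,z [-0.06  0.17] th 28
[1.60,0,0.23] ang -6.0  -> y,z [-0.044  0.176] th 22
[1.60,0,0.23] ang -6.0  -> y,z [-0.029  0.179] th 16
[1.60,0,0.23] ang -6.0  -> y,z [-0.013  0.182] th 10
[1.60,0,0.23] ang -6.0  -> y,z [0.003 0.182] th 4
[1.59,0,0.26] ang -4.0  -> y,z [0.019 0.181] th 0
[1.58,0,0.36] ang 0.0  -> y,z [0.035 0.177] th 0
[1.53,0,0.53] ang 0.0  -> y,z [0.051 0.172] th 0
[1.47,0,0.69] ang 0.0  -> y,z [0.065 0.165] th 0
[1.39,0,0.84] ang 0.0  -> y,z [0.079 0.157] th 0
[1.30,0,0.98] ang 0.0  -> y,z [0.092 0.147] th 0
[1.19,0,1.11] ang 0.0  -> y,z [0.104 0.136] th 0
[1.06,0,1.22] ang 0.0  -> y,z [0.115 0.123] th 0
[0.93,0,1.33] ang 0.0  -> y,z [0.124 0.11 ] th 0
[0.79,0,1.42] ang 0.0  -> y,z [0.132 0.096] th 0
[0.63,0,1.49] ang 0.0  -> y,z [0.138 0.081] th 0
[0.47,0,1.55] ang 0.0  -> y,z [0.143 0.065] th 0
[0.31,0,1.59] ang 0.0  -> y,z [0.146 0.05 ] th 0
[0.14,0,1.62] ang 0.0  -> y,z [0.147 0.033] th 0
```

Emit:
drive_tool(
  plan=[
    {"claw":0.5,"linear":[0.7,0,-0.2],"angular":[0,0,0]},
    {"claw":0.5,"linear":[0.7,0,-0.2],"angular":[0,0,0]},
    {"claw":0.5,"linear":[0.7,0,-0.2],"angular":[0,0,0]},
    {"claw":0.5,"linear":[0.7,0,-0.2],"angular":[0,0,0]},
    {"claw":0.5,"linear":[0.7,0,-0.2],"angular":[0,0,0]},
    {"claw":0.5,"linear":[0.7,0,-0.2],"angular":[0,0,0]},
    {"claw":0.5,"linear":[0.7,0,-0.2],"angular":[0,0,0]},
    {"claw":0.5,"linear":[0.7,0,-0.2],"angular":[0,0,0]},
    {"claw":0.5,"linear":[0.7,0,-0.2],"angular":[0,0,0]},
    {"claw":0.5,"linear":[0.7,0,-0.2],"angular":[0,0,0]},
  ],
)

```text
t: 13.58
tool_pos: [0.5368, -0.0687, 0.1479]
orientation: [-1.947, -1.71, -0.708]
force: [-0.0, -1.7, -3.1]
opening: 0.0465
```

```bash
python3 look.py 5 wrist top
```

```text
t 13.575 pos [ 0.5368 -0.0687  0.1479] 
R [[0.099, 0.992, 0.083], [0.76, -0.129, 0.637], [0.643, 0.0, -0.766]] 
F [-0.03 -1.68 -3.1 ] q [-0.64  0.24  1.66  0.6   1.61 -0.6 ] op 0.0465094625796441
in trivet [ 0.0007 -0.083   0.1479]
[[-0.003  1.    -0.002]
 [ 0.766  0.004  0.643]
 [ 0.643  0.    -0.766]]
```

View pics/wrist5.png

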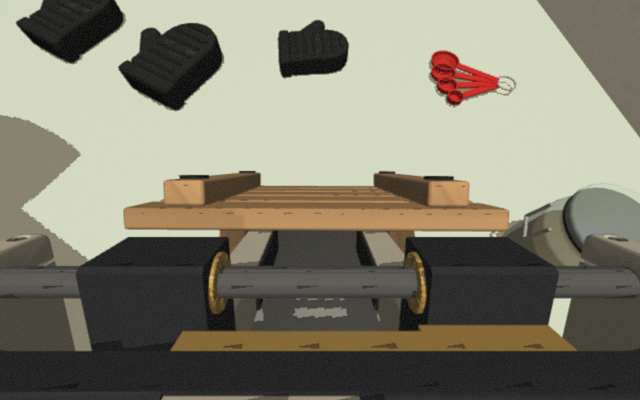

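View pics/top5.png

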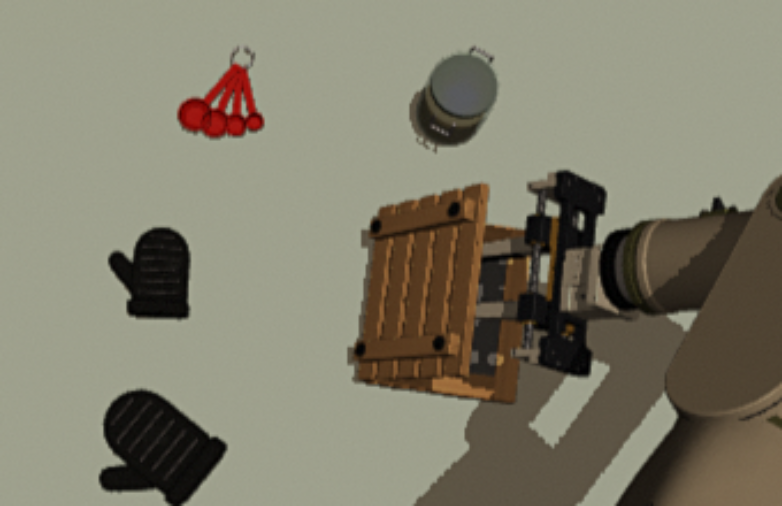

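Emit:
drive_tool(
  plan=[
    {"claw":0.5,"linear":[0.8,0,-0.1],"angular":[0,-3,0]},
    {"claw":0.5,"linear":[0.8,0,0],"angular":[0,-3,0]},
    {"claw":0.5,"linear":[0.8,0,0.1],"angular":[0,-3,0]},
    {"claw":0.5,"linear":[0.8,0,0.1],"angular":[0,-3,0]},
    {"claw":0.5,"linear":[0.8,0,0.1],"angular":[0,-3,0]},
    {"claw":0.5,"linear":[0.8,0,0.1],"angular":[0,-3,0]},
    {"claw":0.5,"linear":[0.8,0,0.1],"angular":[0,-3,0]},
    {"claw":0.5,"linear":[0.8,0,0.1],"angular":[0,-3,0]},
    {"claw":0.5,"linear":[0.8,0,0.1],"angular":[0,-3,0]},
    {"claw":0.5,"linear":[0.8,0,0.1],"angular":[0,-3,0]},
    {"claw":0.5,"linear":[0.8,0,0.1],"angular":[0,-3,0]},
    {"claw":0.5,"linear":[0.8,0,0.1],"angular":[0,-3,0]},
  ],
)

```text
t: 15.18
tool_pos: [0.5486, 0.0199, 0.1776]
orientation: [-2.326, -2.043, -0.081]
force: [-0.6, -2.3, -0.2]
opening: 0.0465
```

```bash
python3 look.py 6 wrist side
```

```text
t 15.175 pos [0.5486 0.0199 0.1776] 
R [[0.129, 0.992, 0.01], [0.989, -0.129, 0.068], [0.068, 0.001, -0.998]] 
F [-0.56 -2.34 -0.23] q [-0.1   0.    1.7   0.07  1.44  0.02] op 0.04651654071818173
in trivet [0.0007 0.0064 0.1776]
[[-0.004  1.     0.001]
 [ 0.998  0.004  0.068]
 [ 0.068  0.001 -0.998]]
```

View pics/wrist6.png

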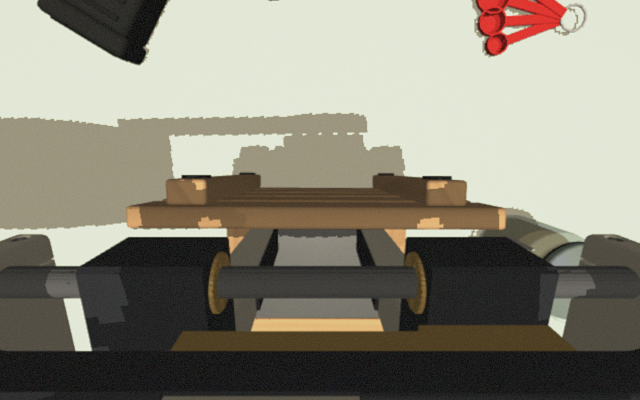

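View pics/side6.png

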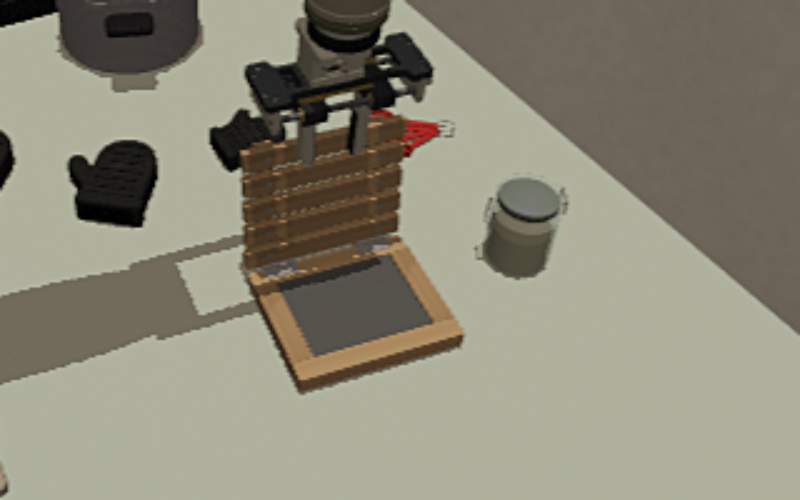

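```bash
python3 - <<'E'
import numpy as np
cur=np.array([.0064,.1776]);
for a in np.arange(99,181,4.05):
    b=np.radians(a);q=np.array([-.15*np.cos(b)-.0075,.028+.15*np.sin(b)]);d=(q-cur)*100;print(round(a),[round(d[0],2),0,round(-d[1],2)],q.round(3));cur=q
E
```

```text
99 [np.float64(0.96), 0, np.float64(0.14)] [0.016 0.176]
103 [np.float64(1.04), 0, np.float64(0.2)] [0.026 0.174]
107 [np.float64(1.02), 0, np.float64(0.28)] [0.037 0.171]
111 [np.float64(1.0), 0, np.float64(0.35)] [0.047 0.168]
115 [np.float64(0.97), 0, np.float64(0.42)] [0.056 0.164]
119 [np.float64(0.94), 0, np.float64(0.48)] [0.066 0.159]
123 [np.float64(0.91), 0, np.float64(0.55)] [0.075 0.153]
127 [np.float64(0.86), 0, np.float64(0.61)] [0.084 0.147]
131 [np.float64(0.82), 0, np.float64(0.67)] [0.092 0.141]
135 [np.float64(0.77), 0, np.float64(0.73)] [0.099 0.133]
139 [np.float64(0.72), 0, np.float64(0.78)] [0.107 0.125]
144 [np.float64(0.66), 0, np.float64(0.83)] [0.113 0.117]
148 [np.float64(0.6), 0, np.float64(0.87)] [0.119 0.108]
152 [np.float64(0.54), 0, np.float64(0.91)] [0.125 0.099]
156 [np.float64(0.47), 0, np.float64(0.95)] [0.129 0.09 ]
160 [np.float64(0.4), 0, np.float64(0.98)] [0.133 0.08 ]
164 [np.float64(0.33), 0, np.float64(1.01)] [0.137 0.07 ]
168 [np.float64(0.26), 0, np.float64(1.03)] [0.139 0.06 ]
172 [np.float64(0.19), 0, np.float64(1.04)] [0.141 0.049]
176 [np.float64(0.11), 0, np.float64(1.05)] [0.142 0.039]
180 [np.float64(0.04), 0, np.float64(1.06)] [0.142 0.028]
```

Emit:
drive_tool(
  plan=[
    {"claw":0.5,"linear":[0.95,0,0.15],"angular":[0,-2,0]},
    {"claw":0.5,"linear":[1.05,0,0.2],"angular":[0,-2,0]},
    {"claw":0.5,"linear":[1.0,0,0.3],"angular":[0,0,0]},
    {"claw":0.5,"linear":[1.0,0,0.35],"angular":[0,0,0]},
    {"claw":0.5,"linear":[0.95,0,0.4],"angular":[0,0,0]},
    {"claw":0.5,"linear":[0.95,0,0.5],"angular":[0,0,0]},
    {"claw":0.5,"linear":[0.9,0,0.55],"angular":[0,0,0]},
    {"claw":0.5,"linear":[0.85,0,0.6],"angular":[0,0,0]},
    {"claw":0.5,"linear":[0.8,0,0.65],"angular":[0,0,0]},
    {"claw":0.5,"linear":[0.75,0,0.75],"angular":[0,0,0]},
    {"claw":0.5,"linear":[0.7,0,0.8],"angular":[0,0,0]},
    {"claw":0.5,"linear":[0.65,0,0.85],"angular":[0,0,0]},
  ],
)

```text
t: 16.77
tool_pos: [0.5618, 0.125, 0.1161]
orientation: [-2.36, -2.073, 0.0]
force: [0.3, -0.2, 2.6]
opening: 0.0466
```

```bash
python3 look.py 7 wrist side
```

```text
t 16.775 pos [0.5618 0.125  0.1161] 
R [[0.129, 0.992, -0.0], [0.992, -0.129, 0.0], [0.0, -0.0, -1.0]] 
F [ 0.33 -0.22  2.58] q [0.13 0.14 1.67 0.   1.33 0.26] op 0.04663335154930234
in trivet [-0.0002  0.1123  0.1161]
[[-0.004  1.    -0.   ]
 [ 1.     0.004  0.   ]
 [ 0.    -0.    -1.   ]]
```

View pics/side7.png

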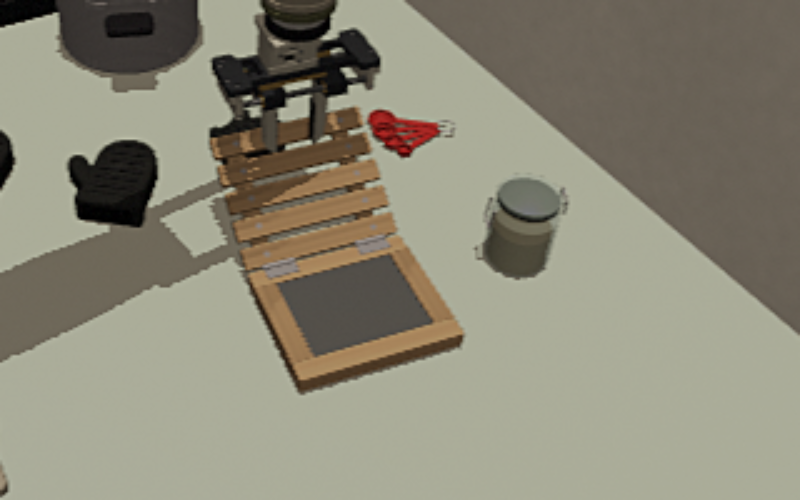

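Emit:
drive_tool(
  plan=[
    {"claw":0.5,"linear":[0.6,0,0.85],"angular":[0,0,0]},
    {"claw":0.5,"linear":[0.55,0,0.9],"angular":[0,0,0]},
    {"claw":0.5,"linear":[0.45,0,0.95],"angular":[0,0,0]},
    {"claw":0.5,"linear":[0.4,0,1.0],"angular":[0,0,0]},
    {"claw":0.5,"linear":[0.35,0,1.0],"angular":[0,0,0]},
    {"claw":0.5,"linear":[0.25,0,1.0],"angular":[0,0,0]},
    {"claw":0.5,"linear":[0.2,0,1.05],"angular":[0,0,0]},
    {"claw":0.5,"linear":[0.1,0,1.0],"angular":[0,0,0]},
    {"claw":0.5,"linear":[0,0,0.6],"angular":[0,0,0]},
    {"claw":0.5,"linear":[0,0,0.4],"angular":[0,0,0]},
  ],
)

```text
t: 18.12
tool_pos: [0.5653, 0.1532, 0.0287]
orientation: [-2.36, -2.073, 0.001]
force: [-1.5, 0.5, 0.8]
opening: 0.047
```

Emit:
drive_tool(
  plan=[
    {"claw":0.5,"linear":[0,0,0.15],"angular":[0,0,0]},
    {"claw":0.5,"linear":[0,0,0],"angular":[0,0,0]},
  ],
)

```text
t: 18.38
tool_pos: [0.5654, 0.1532, 0.0283]
orientation: [-2.36, -2.073, 0.001]
force: [-3.7, -0.3, 4.8]
opening: 0.0465
```

Emit:
drive_tool(
  plan=[
    {"claw":0.5,"linear":[0,0,0.15],"angular":[0,0,0]},
    {"claw":0.5,"linear":[0,0,0.1],"angular":[0,0,0]},
    {"claw":0.5,"linear":[0,0,0],"angular":[0,0,0]},
  ],
)

```text
t: 18.75
tool_pos: [0.5655, 0.1533, 0.0281]
orientation: [-2.36, -2.074, 0.001]
force: [-15.0, -2.2, 25.5]
opening: 0.0466
```

```bash
python3 look.py 8 wrist side
```

```text
t 18.75 pos [0.5655 0.1533 0.0281] 
R [[0.129, 0.992, -0.001], [0.992, -0.129, -0.0], [-0.0, -0.0, -1.0]] 
F [-15.02  -2.2   25.54] q [ 0.18  0.26  1.7  -0.    1.18  0.31] op 0.04658472607610014
in trivet [-0.0002  0.1408  0.0281]
[[-0.004  1.    -0.   ]
 [ 1.     0.004 -0.   ]
 [-0.    -0.    -1.   ]]
```

View pics/side8.png

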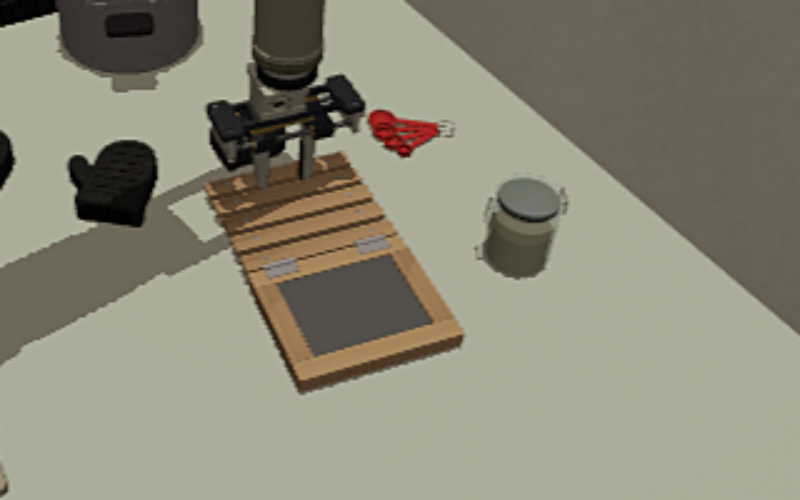

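Emit:
drive_tool(
  plan=[
    {"claw":0.5,"linear":[0,0,-0.2],"angular":[0,0,0]},
    {"claw":0.5,"linear":[0,0,-0.3],"angular":[0,0,0]},
    {"claw":0.5,"linear":[0,0,-1],"angular":[0,0,0]},
    {"claw":0.5,"linear":[0,0,-3],"angular":[0,0,0]},
    {"claw":0.5,"linear":[0,0,-5],"angular":[0,0,0]},
    {"claw":0.5,"linear":[0,0,-5],"angular":[0,0,0]},
    {"claw":0.5,"linear":[-3,-3,-3],"angular":[0,0,0]},
    {"claw":0.5,"linear":[-3,-3,-2],"angular":[0,0,0]},
    {"claw":0.5,"linear":[-3,-3,0],"angular":[0,0,0]},
    {"claw":0.5,"linear":[-3,-3,0],"angular":[0,0,0]},
    {"claw":0.5,"linear":[-3,0,0],"angular":[0,0,0]},
    {"claw":0.5,"linear":[0,0,0],"angular":[0,0,0]},
  ],
)

```text
t: 20.35
tool_pos: [0.4271, 0.0187, 0.221]
orientation: [2.362, 2.07, 0.001]
force: [-0.5, 0.0, -0.1]
opening: 0.0463
```

Emit:
drive_tool(
  plan=[
    {"claw":0.5,"linear":[-4,0,0],"angular":[0,0,0]},
    {"claw":0.5,"linear":[-4,0,0],"angular":[0,0,0]},
    {"claw":0.5,"linear":[-4,0,0],"angular":[0,0,0]},
    {"claw":0.5,"linear":[-4,0,0],"angular":[0,0,0]},
    {"claw":0.5,"linear":[-4,0,0],"angular":[0,0,0]},
    {"claw":0.5,"linear":[-4,0,0],"angular":[0,0,0]},
    {"claw":0.5,"linear":[0,0,0],"angular":[0,0,0]},
  ],
)

```text
t: 21.22
tool_pos: [0.3964, -0.2195, 0.2203]
orientation: [-2.363, -2.07, 0.0]
force: [-0.2, -0.3, -0.3]
opening: 0.0467
```

```bash
python3 look.py 9 side top; python3 - <<'E'
from fit import *
p=np.load('p.npy')
for n in ['top','side']:
    c=read_camera(n);im=c['pixels'][...,::-1].copy()
    q=lambda L:np.array([proj(c,world(p,l)) for l in L]).round().astype(int)
    cv2.polylines(im,[q([[-.1,0,.028],[.1,0,.028],[.1,.17,.028],[-.1,.17,.028]])],True,(0,255,0));cv2.polylines(im,[q([[-.1,0,.028],[.1,0,.028],[.1,-.17,.028],[-.1,-.17,.028]])],True,(255,255,0))
    cv2.imwrite(f'pics/{n}9o.png',cv2.resize(im[60:280,220:560] if n=='top' else im[130:330,220:540],None,fx=2.3,fy=2.3))
    for l in ['grip_center','jar','spoons','cooker']:print(l,[(np.round(d['at'],3),round(d['p'],2)) for d in search_frame(c,l)])
E
```

```text
t 21.225 pos [ 0.3964 -0.2195  0.2203] 
R [[0.132, 0.991, -0.0], [0.991, -0.132, 0.0], [0.0, -0.0, -1.0]] 
F [-0.16 -0.31 -0.3 ] q [-0.62 -0.28  1.87 -0.    1.55 -0.49] op 0.046727076502693816
in trivet [-0.1184 -0.2511  0.2203]
[[-0.001  1.    -0.   ]
 [ 1.     0.001  0.   ]
 [ 0.    -0.    -1.   ]]
grip_center [(array([0.373, 0.259, 0.037]), 0.94), (array([0.21 , 0.374, 0.037]), 0.84), (array([0.571, 0.261, 0.029]), 0.56)]
jar [(array([ 0.754, -0.074,  0.106]), 0.75)]
spoons [(array([0.765, 0.188, 0.012]), 0.74)]
cooker [(array([0.526, 0.587, 0.163]), 0.58)]
grip_center [(array([0.205, 0.357, 0.038]), 0.89), (array([0.362, 0.238, 0.035]), 0.81)]
jar [(array([ 0.75 , -0.093,  0.085]), 0.8)]
spoons [(array([0.785, 0.172, 0.011]), 0.5)]
cooker [(array([0.474, 0.496, 0.04 ]), 0.88)]
```

View pics/top9o.png

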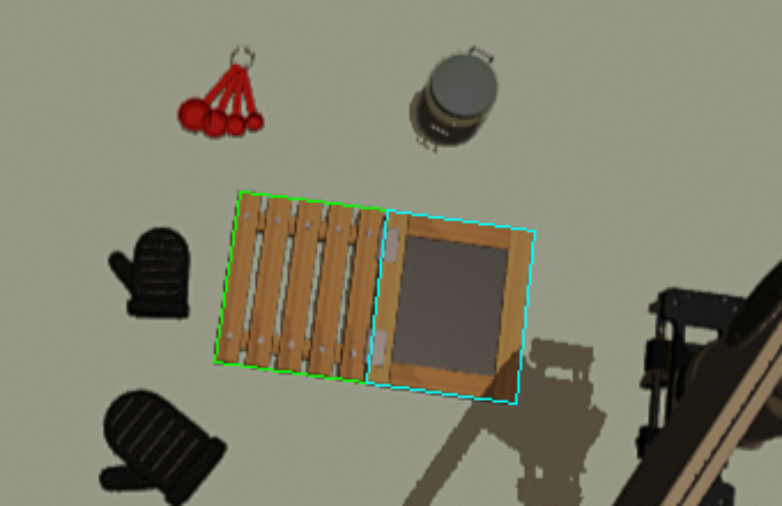

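View pics/side9o.png

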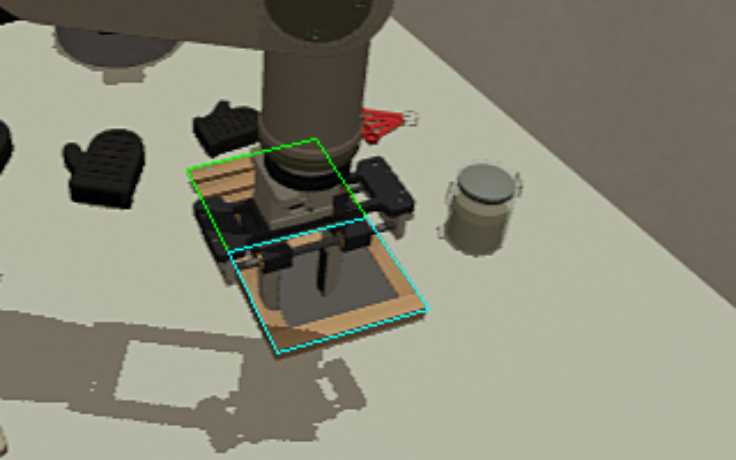

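The opened leaf and the lower half match the predicted outlines in both views. The grip is clear and the bystanders haven't moved.

```bash
python3 -c "
from plant import *
print(close_job())"
```

```text
the job is handed in; nothing more can be done
None
```

The trivet is folded out flat and the job is handed in, at about 21 s of the 64 s allowed.

- **Grip:** I pushed the smallest of the three pot grips about 11 cm along the counter with two fingertips, before touching the leaf. In the last top view it lies about 3 cm beyond where the leaf came down.
- **Leaf:** I hooked the fingertips under the half-raised leaf from the free-edge side and turned it over the spine. I then pressed it down until it stopped with the fingertips 28.1 mm above the counter, under about 25 N. The seated leaf's upper face should be at 28 mm.
- **Checks:** With the arm withdrawn, the top view shows both halves on the outlines I computed from the first pictures, so the lower half stayed where it was. In that view the jar, spoons and cooker read within about 5 mm of their first readings. The gripper was clear and the wrist force about zero.
- **Disagreements:** In the last side view the arm hid part of the leaf, the small grip was not found, and the spoons and cooker readings differed by several cm. The arm partly blocked the spoons there, and I took these as network errors. While pressing, a sideways force of about 15 N built up. It went away on lifting and left no visible shift.

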